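# Clamp a resin specimen in the trimming stand

## Robot

A 7-joint arm with a two-finger parallel gripper is mounted at the origin on a cart in front of the work surface, level with it; the furniture and walls round the work are solid. World frame = base frame: x ahead of the robot, y to its left, z up, the work surface at z = 0. Lengths are in m, angles in rad, forces in N, time in s.
With the tool pointing down it reaches from about 0.35 to 0.9 m from the base axis. Payload 8.1 kg.
Tool frame: the origin (TCP) lies midway between the tips of the shut fingers; the grasp point (between the pads) lies 19 mm behind it; z points along the fingers, y is the line along which they close (so a half turn about z gives the same grasp; the last joint's range is limited). The gripper opens to 92 mm and grips with 3 to 60 N. Pads are 19 mm wide; open, the fingers measure 130 mm over their backs; the gripper's body (75 mm by 190 mm) begins 47 mm behind the grasp point.
Start: joints at [-1.261, 0.434, 0.025, 1.573, -0.012, 1.134, -0.075], TCP at [0.251, 0.573, 0.227] pointing down, gripper open.
Joint ranges: [-2.62, 2.62], [-0.44, 2.09], [-1.27, 1.32], [0.08, 2.57], [-1.32, 4.46], [0.12, 2], [-2.74, 2.74]. Speed limits (rad/s): [2.22, 2.22, 3.01, 3.01, 3.14, 3.14, 3.14].

## Interface

Orientations are given as a rotation vector (axis times angle).
In Python, from cell import arm gives the robot as it stands.
- The arm moves only by the tool carry_out, never from a script. Its arguments are lists of equal length, an entry for each row: "claw": the finger opening in cm, from 0 to 9.18; "delta_pos": the shift along the tool's x, y, z in cm, a list of three; "angular": the turn, a rotation vector about the tool's x, y, z in rad, a list of three. In form: {"claw": [claw, ...], "delta_pos": [[dx, dy, dz], ...], "angular": [[ax, ay, az], ...]}. A call has 1 to 20 rows; each row shifts and turns the commanded pose from where the row before left it, along the tool's axes as they then stand; what a row does not reach is not made up. A row lasts 1/10 s, in which the tool goes at most 50 mm and 8.59 degrees, less where a joint would pass 70% of its speed; a pose out of reach is approached as far as the arm can. A call with a gripper value outside its range is refused whole. The fingers move at their own pace and stop on an object; "force" is the grip in N (left out, the last holds). Time passes only in rows, so rows that do not move let the fingers close. It gives the time, the measured TCP pose, the force, the opening and the grip force at its end, in the units of the state.
- arm.observe(): the state, without advancing time (a new reading comes with each control period).
- arm.get_image(name): name is "scene" or "top"; returns a dict with "frame" (400x640x3 uint8, red, green, blue), "mtx" (3x3 intrinsics, pixels), "T" (4x4, takes a point from camera to world coordinates). Camera axes: x right, y down, z forward; pixel columns grow to the right and rows downward; lengths in m; the calibration is good to about 2 mm. A picture is of the moment at which its call begins. There is no depth.
- arm.sign_off(): hands the job in; it is judged then, once.
Trained networks look in a picture, given as the dict that the camera call returned (one of the last four; its "shot" number tells which), for a name from the list of things; names that differ only in an ending like _2 or _b are one class to them, and where a whole thing is asked for, a point or a joint stands for the part that bears it (a point fixed in the world has none). Each returns a list of dicts, best first, with "conf" (0 to 1); they miss things now and then, are a little off and sometimes report something else, mostly with a low value. They report only what shows in the picture. A call takes as long as a camera call. They do not tell look-alikes from the thing itself.
- arm.look_for(label, picture): "centre" ([column, row] as shares, 0 to 1, of the picture: columns of its width, rows of its height, amid what is visible of it).
- arm.trace(label, picture): "region" (400x640 bool, what is visible of it) and "centre" ([column, row] as shares, 0 to 1, of the picture: columns of its width, rows of its height, amid what is visible of it).
- arm.place_of(label, picture): "centre" ([column, row] as shares, 0 to 1, of the picture: columns of its width, rows of its height: a listed point, or the origin of a listed thing).
The state is a dict: "clock": time; "joints": joint angles; "dq": joint speeds; "joint_efforts": joint torques, N m; "position": TCP position; "ee_rot": TCP orientation; "force": force on the tool from outside, world axes, zero at the start; "ft_torque": the same for the moment, N m; "width": opening from 0.0 (shut) to 1.0 (fully open); "gripper_force": force on a finger pad.
Only numpy, scipy, OpenCV 4.12 (cv2) and the standard library are available. Lean on these libraries where they do the work, as an engineer would, in place of code of your own. Each camera call takes 0.05 s, during which the arm holds its last target. There are 200 camera calls.

## Task

Get the amber resin specimen ready for trimming: swing the blue dust cover fully aside from the trimming stand, set the amber specimen shank-down all the way into the collet, then turn the brass nut clockwise until the collet grips it tight. Leave the other two specimens in their block and the cover swung aside.

Things in the scene. Friction and masses are not known exactly. Their poses are not given: they have to be found in the camera images.
- stand: fixed grey trimming stand; origin under the upright collet axis, on the worktop (z up). At the stand's yaw 0 the base reaches from 41 mm in -x to 89 mm in +x of the origin and 42 mm either side in y, 12 mm thick; dark round collet housing 56 mm across up to 40 mm height; the nut above it; pivot post (16 mm across, 63 mm high) 65 mm from the collet axis in the stand's +x
- collet_seat (a point): point on the collet axis at the floor of its bore, 22 mm above the worktop; the lower end of the shank rests here when fully home. The mouth of the bore is the nut's hole (26 mm across, at 60 mm height); it funnels to about 16 mm between three jaws
- nut (a joint): turn of the nut, rad; grows clockwise seen from above, which tightens. It starts loose at 0 to 0.25; all three jaws close 2 mm per rad and meet the 12 mm shank at about 1.0; it stops hard at 1.35 and is tight from 1.2 on. Friction 0.15 N m, plus up to about 0.2 N m more as the jaws bite; it stays where it is left
- nut_grip (a point): centre of the round knurled brass nut, 51 mm above the worktop; the nut is 40 mm in outer diameter, 18 mm high (42 to 60 mm above the worktop), and can be gripped across any diameter from above, fingers either side of the specimen. A white mark on its top shows its turn
- jaw_1: one of the three steel jaws in the collet (it presses on the shank when the nut is tight); its origin is the stand's origin
- cover (a joint): swing of the dust cover, rad: 0 to 0.15 at the start = over the collet, 1.9 = stop, fully aside; grows clockwise seen from above, about the upright pivot; stays where it is left; friction 0.04 N m
- cover_knob (a point): top centre of the round black upright knob on the blue dust cover, 14 mm diameter, 22 mm high (68 to 90 mm above the worktop), 92 mm from the pivot. The cover is a flat plate 46 mm wide, 4 mm thick, 64 mm above the worktop
- cover_pivot (a point): pivot screw of the dust cover, on its axis, 64 mm above the worktop
- specimen_amber: specimen with amber-orange resin top, 74 mm tall, 35 to 70 g, standing upright in the block; origin at the lower end of its shank, z up. Shank 12 mm diameter, 42 mm long with tapered foot; above it the head, 18 mm diameter from 42 to 70 mm above the origin (aluminium collar up to 56 mm, then resin), with a small blunt point to 74 mm
- specimen_blue: blue resin specimen, same shape and size as the amber one; origin at the lower end of its shank
- specimen_green: green resin specimen, same shape and size as the amber one; origin at the lower end of its shank
- block: fixed white storage block, 150 x 48 x 36 mm, origin under its centre, three holes in a row along its x at -48, 0 and +48 mm, 14 mm wide and 30 mm deep (floors 6 mm above the worktop); any specimen may be in any hole
Not all that is in view belongs to the job. What is shaped like the specimen_amber but brown or pink is not meant.

How it is judged:
By the outcome, as a careful person would: the job done as asked, in the order asked, and still so for the second after the job is handed in, with the robot touching nothing.
It also fails if it takes over 64 s, if anything falls off the work surface, if the arm or the gripper's body presses on something with over 40 N, if the wrist force passes 120 N, or if a joint passes its speed limit or range.

## Working session

There is one attempt and no reset: what is moved stays moved. The work goes in short steps, Python scripts to look and compute and a tool call to move; the robot and the scene stay as the last step left them, time stands still between calls to the robot, and variables do not carry over. Pictures are saved under pics/ and viewed, at most 10 in all, crops included, and the job is handed in when it is done.

Besides the shell and the picture viewer there is one more tool, called after "Call:" as name(argument=value, ...) on one line, values as JSON. carry_out: Moves the arm, as the interface text tells. Its arguments: {"type":"object","properties":{"claw":{"type":"array","items":{"type":"number"}},"delta_pos":{"type":"array","items":{"type":"array","items":{"type":"number"}}},"angular":{"type":"array","items":{"type":"array","items":{"type":"number"}}},"force":{"type":"number"}},"required":["claw","delta_pos","angular"]}

```bash
mkdir -p pics; ls; cat > h.py <<'E'
from cell import arm
import numpy as np, cv2
from scipy.spatial.transform import Rotation as R
def save(p,n): cv2.imwrite('pics/'+n,p['frame'][:,:,::-1])
def ray(p,c):
    px=np.array([c[0]*640,c[1]*400,1.]); d=p['T'][:3,:3]@np.linalg.solve(p['mtx'],px)
    return p['T'][:3,3],d/np.linalg.norm(d)
def tri(rs):
    A=np.zeros((3,3));b=np.zeros(3)
    for o,d in rs:
        M=np.eye(3)-np.outer(d,d);A+=M;b+=M@o
    x=np.linalg.solve(A,b); return x,[float(np.linalg.norm((np.eye(3)-np.outer(d,d))@(x-o))) for o,d in rs]
def atz(r,z): o,d=r; return o+d*(z-o[2])/d[2]
E
python3 - <<'E'
from h import *
np.set_printoptions(precision=4,suppress=True)
s=arm.observe();print(s)
P={n:arm.get_image(n) for n in('scene','top')}
for n,p in P.items(): save(p,n+'0.png');print(n,p['T'],p['mtx'][0])
for l in['stand','collet_seat','nut_grip','cover_knob','cover_pivot','specimen_amber','specimen_blue','specimen_green','block']:
    q={n:arm.place_of(l,p) for n,p in P.items()}
    for n in q: print(l,n,[(np.round(np.array(d['centre'])*[640,400],1),round(d['conf'],2)) for d in q[n][:4]])
    if q['scene'] and q['top']: print('  tri',tri([ray(P[n],q[n][0]['centre']) for n in q]))
E
```

```text
pics
{'clock': 0.0, 'joints': array([-1.2606,  0.4352,  0.025 ,  1.5741, -0.0116,  1.134 , -0.0751]), 'dq': array([-0.0006, -0.0004, -0.0014, -0.0001, -0.0012,  0.0014,  0.0015]), 'joint_efforts': array([  0.001 , -66.7849,   0.9849, -31.4453,  -0.0608,   0.043 ,
         0.0002]), 'position': array([0.2506, 0.572 , 0.2259]), 'ee_rot': array([-0.6439, -3.0747,  0.0025]), 'force': array([ 0.3347,  0.7358, -0.0446]), 'ft_torque': array([-0.0486, -0.0179,  0.0049]), 'gripper_force': 0.0, 'width': 0.995725591976321}
scene [[-0.4831 -0.5574  0.6752 -0.1071]
 [-0.8756  0.3097 -0.3708  0.5053]
 [-0.0025 -0.7703 -0.6377  0.7222]
 [ 0.      0.      0.      1.    ]] [482.1302   0.     320.9451]
top [[-0.0171 -0.9939  0.1086  0.4512]
 [-0.9998  0.018   0.0074  0.1289]
 [-0.0093 -0.1085 -0.9941  0.9489]
 [ 0.      0.      0.      1.    ]] [420.9136   0.     317.1149]
stand scene [(array([390.1, 212.2]), 0.93)]
stand top [(array([394.6, 200.2]), 0.86)]
  tri (array([ 0.5525, -0.038 ,  0.0063]), [0.0005448406081101813, 0.0005448406081102177])
collet_seat scene [(array([394.3, 208.4]), 0.64)]
colle
[... 831 characters left out ...]

  tri (array([0.4756, 0.2792, 0.1062]), [0.06469018358098302, 0.06469018358098307])
specimen_blue scene [(array([270.7, 283.8]), 0.66), (array([391.8, 210.5]), 0.36)]
specimen_blue top [(array([249.4, 232.5]), 0.5)]
  tri (array([0.4861, 0.2896, 0.0085]), [0.0015306348046590019, 0.001530634804659021])
specimen_green scene [(array([261.9, 251.6]), 0.41)]
specimen_green top [(array([257.8, 195.5]), 0.53)]
  tri (array([0.5687, 0.2706, 0.0147]), [0.0025303301932431393, 0.0025303301932430846])
block scene [(array([264.8, 268.1]), 0.57), (array([256.8, 250.5]), 0.31)]
block top [(array([251.4, 210.7]), 0.71)]
  tri (array([0.534 , 0.2836, 0.0051]), [0.0007735570873688961, 0.0007735570873688217])
```

View pics/scene0.png

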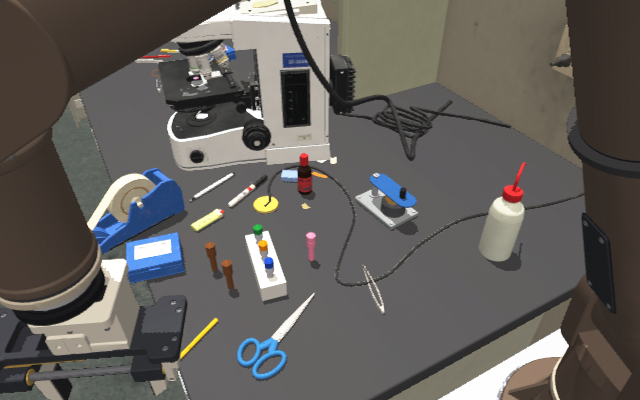

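View pics/top0.png

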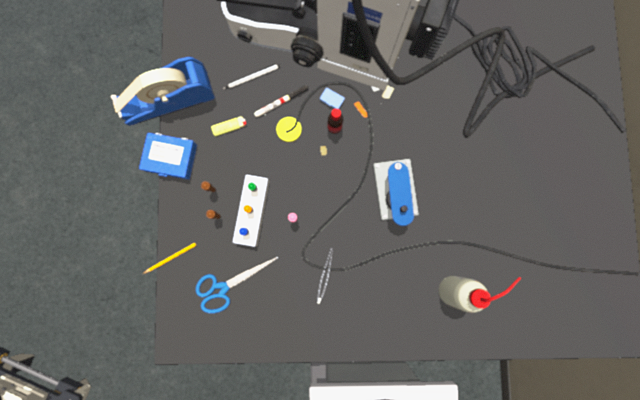

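The scene view shows the block with green (258,230), amber (263,246) and blue (268,263), and the stand at (390,208) with the cover over it. The brown and pink look-alikes stand outside the block. In the top view amber is at (248,209) and the knob at (403,210). I'll refine these positions by colour and check the obstacles.

```bash
python3 - <<'E'
from h import *
np.set_printoptions(precision=4,suppress=True)
P={n:arm.get_image(n) for n in('scene','top')}
def blob(p,near,lo,hi,r=9):
    hsv=cv2.cvtColor(p['frame'],cv2.COLOR_RGB2HSV); m=cv2.inRange(hsv,lo,hi)
    k=np.zeros_like(m);cv2.circle(k,near,r,255,-1);m&=k
    v,u=np.nonzero(m);return np.array([(u.mean()+.5)/640,(v.mean()+.5)/400]),len(u)
C={'amber':((263,246),(248,209),(10,120,80),(25,255,255)),'green':((258,230),(252,187),(45,80,40),(85,255,255)),'blue':((268,263),(243,232),(100,120,60),(130,255,255))}
W={}
for k,(a,b,lo,hi) in C.items():
    s,ns=blob(P['scene'],a,lo,hi);t,nt=blob(P['top'],b,lo,hi)
    x,e=tri([ray(P['scene'],s),ray(P['top'],t)]);W[k]=x;print(k,x,np.round(e,4),ns,nt,'top@.074',atz(ray(P['top'],t),.074))
d=W['green']-W['blue'];print('row',np.degrees(np.arctan2(d[1],d[0])),np.linalg.norm(d[:2]))
S=lambda u,v,n:ray(P[n],(u/640,v/400))
print('bottle top',tri([S(304,156,'scene'),S(335,113,'top')]))
print('microscope base corners z0',atz(S(270,161,'scene'),0),atz(S(330,160,'scene'),0),'top body low edge',atz(S(325,68,'top'),0),atz(S(392,88,'top'),0))
print('knob@top.09',atz(S(403.3,210,'top'),.09),atz(S(403,188,'scene'),.09))
for l in('cover_knob','cover'):
  for n in P:
    for g in arm.trace(l,P[n])[:1]:
        v,u=np.nonzero(g['region']);print(l,n,len(u),g['conf'],u.min(),u.max(),v.min(),v.max(),u.mean(),v.mean())
E
```

```text
amber [0.5325 0.2816 0.0682] [0.0006 0.0006] 87 46 top@.074 [0.5316 0.28   0.074 ]
green [0.5797 0.2725 0.0689] [0.0002 0.0002] 86 49 top@.074 [0.5789 0.2715 0.074 ]
blue [0.4856 0.2905 0.0681] [0.0004 0.0004] 89 45 top@.074 [0.4852 0.289  0.074 ]
row -10.837325622922249 0.09582214935710678
bottle top (array([0.7248, 0.094 , 0.1027]), [0.0012747323615635254, 0.0012747323615634842])
microscope base corners z0 [0.8843 0.1141 0.    ] [ 0.8112 -0.0268  0.    ] top body low edge [0.868 0.112 0.   ] [ 0.8161 -0.0432  0.    ]
knob@top.09 [ 0.5228 -0.0405  0.09  ] [ 0.528  -0.0448  0.09  ]
cover_knob scene 702 0.85 369 414 174 207 392.3091168091168 190.3019943019943
cover_knob top 1302 0.76 387 414 162 224 400.752688172043 193.22273425499233
cover scene 752 0.74 369 415 173 207 392.31382978723406 190.52659574468086
cover top 1283 0.74 388 413 162 224 400.64692127825407 193.22915042868277
```

```bash
python3 - <<'E'
from h import *
a=arm.get_image('scene')['frame'][165:230,350:425];b=arm.get_image('top')['frame'][155:230,370:425]
f=lambda x,k:cv2.resize(x,None,fx=k,fy=k,interpolation=cv2.INTER_CUBIC)
a=f(a,6);b=f(b,6);h=max(a.shape[0],b.shape[0])
o=np.zeros((h,a.shape[1]+b.shape[1],3),np.uint8);o[:a.shape[0],:a.shape[1]]=a;o[:b.shape[0],a.shape[1]:]=b
cv2.imwrite('pics/c1.png',o[:,:,::-1]);print(o.shape,a.shape)
E
```

```text
(450, 780, 3) (390, 450, 3)
```

View pics/c1.png

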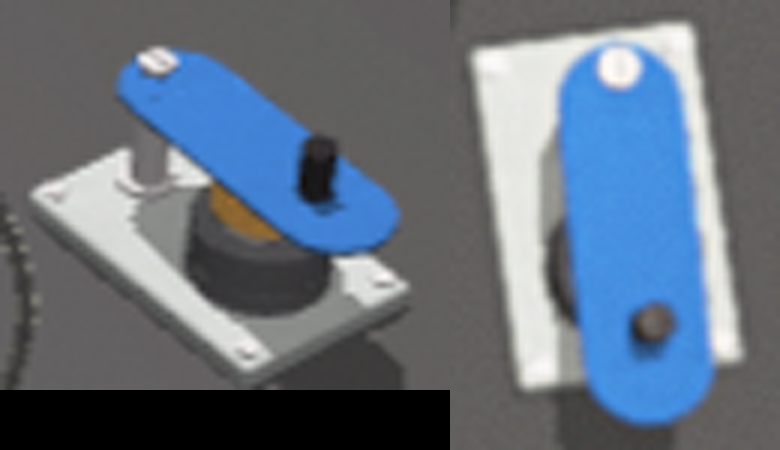

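The knob's top is at scene (403.7,189.2) and top (404.2,208.7). The pivot screw is at scene (376.3,175) and top (398.2,166). The cover lies over the collet.

```bash
python3 - <<'E'
from h import *
np.set_printoptions(precision=4,suppress=True)
P={n:arm.get_image(n) for n in('scene','top')}
S=lambda u,v,n:ray(P[n],((u+.5)/640,(v+.5)/400))
k=tri([S(403.7,189.2,'scene'),S(404.2,208.7,'top')]);p=tri([S(376.3,175,'scene'),S(398.2,166,'top')])
print(k,p); d=k[0]-p[0];print(np.linalg.norm(d[:2]),np.degrees(np.arctan2(d[1],d[0])))
print(atz(S(404.2,208.7,'top'),.09),atz(S(398.2,166,'top'),.068),atz(S(403.7,189.2,'scene'),.09),atz(S(376.3,175,'scene'),.068))
# base corners in top view (z=.012)
c=np.array([atz(S((u-450)/6+370,v/6+155,'top'),.012) for u,v in((472,50),(692,24),(742,358),(522,388))]);print(c,c.mean(0))
e=(c[0]-c[3]+c[1]-c[2])/2;print(np.degrees(np.arctan2(e[1],e[0])),np.linalg.norm(e),np.linalg.norm(c[0]-c[1]))
ex=e/np.linalg.norm(e);print('stand origin',c.mean(0)-ex*.024,'pivot',c.mean(0)+ex*.041)
o=arm.observe();M=R.from_rotvec(o['ee_rot']).as_matrix();print(M)
E
```

```text
(array([ 0.5241, -0.0444,  0.0882]), [0.0007035287038199982, 0.0007035287038200491]) (array([ 0.6171, -0.0388,  0.0686]), [0.00017074914617671642, 0.00017074914617672924])
0.09313228499898728 -176.55506052632362
[ 0.5244 -0.0435  0.09  ] [ 0.6173 -0.0388  0.068 ] [ 0.5219 -0.0435  0.09  ] [ 0.6177 -0.0395  0.068 ]
[[ 0.635   0.0056  0.012 ]
 [ 0.6434 -0.0774  0.012 ]
 [ 0.5171 -0.0907  0.012 ]
 [ 0.5074 -0.0089  0.012 ]] [ 0.5757 -0.0428  0.012 ]
6.243774574182162 0.12767570727080663 0.08343279521145539
stand origin [ 0.5519 -0.0455  0.012 ] pivot [ 0.6165 -0.0384  0.012 ]
[[-0.9159  0.4013  0.    ]
 [ 0.4013  0.9159  0.0001]
 [-0.      0.0001 -1.    ]]
```

Call:
carry_out(claw=[4,4,4,4,4,4,4,4,4,4,4,4,4,4,4,4,4,4,4,4], delta_pos=[[-2.49,-2.27,0],[-2.49,-2.27,0],[-2.49,-2.27,0],[-2.49,-2.27,0],[-2.49,-2.27,0],[-2.49,-2.27,0],[-2.49,-2.27,0],[-2.49,-2.27,0],[-2.49,-2.27,0],[-2.49,-2.27,0],[-2.49,-2.27,0],[-2.49,-2.27,0],[-2.49,-2.27,0],[-2.49,-2.27,0],[-2.49,-2.27,0],[-2.49,-2.27,0],[-2.49,-2.27,0],[-2.49,-2.27,0],[-2.49,-2.27,0],[-2.49,-2.27,0]], angular=[[0,0,0],[0,0,0],[0,0,0],[0,0,0],[0,0,0],[0,0,0],[0,0,0],[0,0,0],[0,0,0],[0,0,0],[0,0,0],[0,0,0],[0,0,0],[0,0,0],[0,0,0],[0,0,0],[0,0,0],[0,0,0],[0,0,0],[0,0,0]], force=15)

```text
clock: 3.5
position: [0.5253, -0.0444, 0.227]
ee_rot: [0.644, 3.074, 0.0]
force: [-0.1, 0.1, 0.2]
width: 0.439
gripper_force: 0.0
```

Call:
carry_out(claw=[4,4,4,4,4,4], delta_pos=[[0,0,2],[0,0,2],[0,0,2],[0,0,2],[0,0,1],[0,0,0]], angular=[[0,0,-0.1],[0,0,-0.1],[0,0,-0.1],[0,0,-0.1],[0,0,-0.073],[0,0,0]])

```text
clock: 4.1
position: [0.5238, -0.0432, 0.1355]
ee_rot: [0.096, -3.138, -0.0]
force: [-0.9, -0.5, 0.4]
width: 0.435
gripper_force: 0.0
```

```bash
cat >> h.py <<'E'
np.set_printoptions(precision=4,suppress=True)
def st(tx=None,ty=None,yaw=None):
    "state; if target given, needed tool shift (cm) and z turn to put TCP over tx,ty with tool y at yaw deg"
    o=arm.observe();M=R.from_rotvec(o['ee_rot']).as_matrix();p=o['position']
    y=np.degrees(np.arctan2(M[1,1],M[0,1]))
    print('t',o['clock'],'p',p,'yaw',round(y,2),'zax',M[:,2],'F',o['force'],'w',o['width']*9.18,'gf',o['gripper_force'],'q',o['joints'])
    if tx is not None: print('shift cm',100*(M.T@np.array([tx-p[0],ty-p[1],0])))
    if yaw is not None: print('turn',-np.radians((yaw-y+90)%180-90))
    return o,M
E
python3 -c "
from h import *
st(.5243,-.0440,93.45)"
```

```text
t 4.1 p [ 0.5238 -0.0432  0.1355] yaw 93.5 zax [-0.0025  0.     -1.    ] F [-0.8511 -0.4739  0.4282] w 3.9932519797906854 gf 0.0 q [-0.2044  0.3778  0.2429  1.9391 -0.1193  0.8409  1.7338]
shift cm [-0.0472 -0.0837 -0.0001]
turn 0.0009286379803200302
```

Call:
carry_out(claw=[4,4,4,4,1,1,1,1], delta_pos=[[-0.05,-0.08,1.6],[0,0,1.6],[0,0,1.6],[0,0,1.5],[0,0,0],[0,0,0],[0,0,0],[0,0,0]], angular=[[0,0,0],[0,0,0],[0,0,0],[0,0,0],[0,0,0],[0,0,0],[0,0,0],[0,0,0]], force=15)

```text
clock: 4.9
position: [0.526, -0.0439, 0.0747]
ee_rot: [-0.094, 3.139, 0.0]
force: [0.8, -0.7, 1.3]
width: 0.145
gripper_force: 15.1
```

Call:
carry_out(claw=[1,1,1,1,1,1,1,1,1,1,1,1,1,1,1,1,1,1,1], delta_pos=[[-0.05,0.95,0],[-0.05,0.95,0],[-0.05,0.95,0],[-0.05,0.95,0],[-0.05,0.95,0],[-0.05,0.95,0],[-0.05,0.95,0],[-0.05,0.95,0],[-0.05,0.95,0],[-0.05,0.95,0],[-0.05,0.95,0],[-0.05,0.95,0],[-0.05,0.95,0],[-0.05,0.95,0],[-0.05,0.95,0],[-0.05,0.95,0],[-0.05,0.95,0],[-0.05,0.95,0],[0,0,0]], angular=[[0,0,0.1035],[0,0,0.1035],[0,0,0.1035],[0,0,0.1035],[0,0,0.1035],[0,0,0.1035],[0,0,0.1035],[0,0,0.1035],[0,0,0.1035],[0,0,0.1035],[0,0,0.1035],[0,0,0.1035],[0,0,0.1035],[0,0,0.1035],[0,0,0.1035],[0,0,0.1035],[0,0,0.1035],[0,0,0.1035],[0,0,0]])

```text
clock: 6.8
position: [0.6383, 0.0537, 0.0745]
ee_rot: [-2.463, -1.945, -0.002]
force: [-5.1, 6.7, 8.3]
width: 0.143
gripper_force: 15.0
```

```bash
python3 -c "
from h import *
st(.637,.051,-12.6)
P=arm.get_image('scene');f=P['frame'][100:260,300:500];cv2.imwrite('pics/c2.png',cv2.resize(f,None,fx=3,fy=3)[:,:,::-1])"
```

```text
t 6.8 p [0.6383 0.0537 0.0745] yaw -13.41 zax [-0.0014  0.0036 -1.    ] F [-5.053   6.7327  8.3061] w 1.309145954870118 gf 15.000303536653519 q [-0.621   0.7095  0.7251  1.7304 -0.5753  0.9274  0.1086]
shift cm [-0.2948 -0.0647 -0.0008]
turn -0.014094664147067778
```

View pics/c2.png

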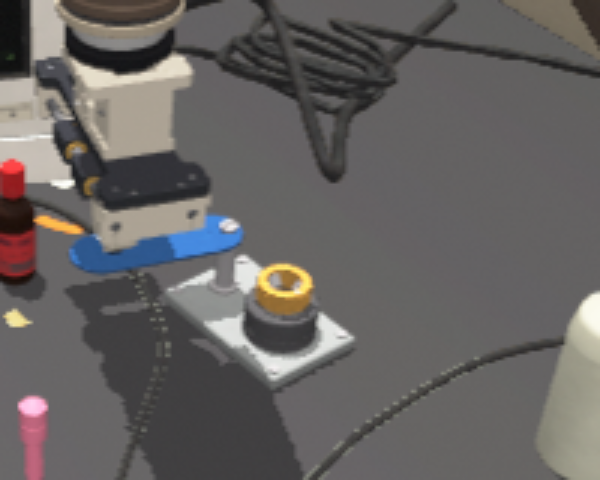

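The cover now lies at the upper left, plate at (70–240,245) in the crop, and the nut is free at (285,285). I'll nudge it against its stop, release, and lift.

Call:
carry_out(claw=[1,1,1,1], delta_pos=[[-0.2,0.3,0],[0,0.3,0],[0,0.2,0],[0,0,0]], angular=[[0,0,0],[0,0,0],[0,0,0],[0,0,0]])

```text
clock: 7.25
position: [0.6389, 0.0534, 0.0735]
ee_rot: [-2.448, -1.944, 0.008]
force: [-26.5, 14.9, 23.6]
width: 0.147
gripper_force: 15.0
```

Call:
carry_out(claw=[3.2,3.2,3.2,3.2,3.2,3.2,3.2], delta_pos=[[0,-0.4,0],[0,0,0],[0,0,0],[0,0,-2],[0,0,-3],[0,0,-3],[0,0,-3]], angular=[[0,0,0],[0,0,0],[0,0,0],[0,0,0],[0,0,0],[0,0,0],[0,0,0]])

```text
clock: 7.95
position: [0.6422, 0.0475, 0.1851]
ee_rot: [2.464, 1.948, 0.0]
force: [1.0, -0.1, 0.0]
width: 0.348
gripper_force: 0.0
```

```bash
python3 -c "
from h import *
st(.5325,.2816,79.2)"
```

```text
t 7.95 p [0.6422 0.0475 0.1851] yaw -13.34 zax [ 0.0007 -0.0007 -1.    ] F [ 1.0282 -0.1398  0.0075] w 3.1905845121266667 gf 0.0 q [-0.6647  0.6002  0.8134  1.6212 -0.4712  1.1264  0.0353]
shift cm [ 20.2499 -16.0758  -0.0239]
turn 1.526416077849127
```

Call:
carry_out(claw=[5,5,5,5,5,5,5,5,5,5], delta_pos=[[2.02,-1.61,0],[2.03,-1.61,0],[2.02,-1.61,0],[2.03,-1.61,0],[2.02,-1.6,0],[2.03,-1.61,0],[2.02,-1.61,0],[2.03,-1.61,0],[2.02,-1.61,0],[2.03,-1.6,0]], angular=[[0,0,0],[0,0,0],[0,0,0],[0,0,0],[0,0,0],[0,0,0],[0,0,0],[0,0,0],[0,0,0],[0,0,0]])

```text
clock: 8.95
position: [0.5321, 0.2828, 0.1841]
ee_rot: [2.464, 1.948, 0.002]
force: [0.5, 0.4, 0.2]
width: 0.542
gripper_force: 0.0
```

Call:
carry_out(claw=[5,5,5,5,5,5,5,5,5,5,5,5,5,5,5], delta_pos=[[0,0,0],[0,0,0.5],[0,0,0.5],[0,0,0.5],[0,0,0.5],[0,0,0.5],[0,0,0.5],[0,0,0.5],[0,0,0.5],[0,0,0.5],[0,0,0.5],[0,0,0.5],[0,0,0.5],[0,0,0.5],[0,0,0]], angular=[[0,0,-0.115],[0,0,-0.115],[0,0,-0.115],[0,0,-0.115],[0,0,-0.115],[0,0,-0.115],[0,0,-0.115],[0,0,-0.115],[0,0,-0.115],[0,0,-0.115],[0,0,-0.115],[0,0,-0.115],[0,0,-0.115],[0,0,-0.12],[0,0,0]])

```text
clock: 10.45
position: [0.5323, 0.2815, 0.1184]
ee_rot: [-0.294, -3.128, 0.0]
force: [-1.0, 0.1, -0.6]
width: 0.544
gripper_force: 0.0
```

```bash
python3 -c "
from h import *
st(.5325,.2816,79.2)"
```

```text
t 10.45 p [0.5323 0.2815 0.1184] yaw 79.27 zax [-0.0001 -0.0003 -1.    ] F [-0.9604  0.07   -0.618 ] w 4.996627870503617 gf 0.0 q [-0.8283  0.5196  0.3654  1.7772 -0.2307  0.8871  1.0233]
shift cm [-0.018   0.0129 -0.    ]
turn 0.0013061383316197539
```

Call:
carry_out(claw=[5,5,5,5,5,1.2,1.2,1.2,1.2,1.2], delta_pos=[[0,0,1.7],[0,0,1.7],[0,0,1.7],[0,0,1.7],[0,0,0],[0,0,0],[0,0,0],[0,0,0],[0,0,0],[0,0,0]], angular=[[0,0,0],[0,0,0],[0,0,0],[0,0,0],[0,0,0],[0,0,0],[0,0,0],[0,0,0],[0,0,0],[0,0,0]], force=20)

```text
clock: 11.45
position: [0.5321, 0.2824, 0.0512]
ee_rot: [0.295, 3.127, 0.001]
force: [-0.5, 0.4, 2.7]
width: 0.188
gripper_force: 20.0
```

Call:
carry_out(claw=[1.2,1.2,1.2,1.2,1.2,1.2], delta_pos=[[0,0,-1.5],[0,0,-2],[0,0,-2.5],[0,0,-2.5],[0,0,-1.5],[0,0,0]], angular=[[0,0,0],[0,0,0],[0,0,0],[0,0,0],[0,0,0],[0,0,0]])

```text
clock: 12.05
position: [0.5332, 0.2828, 0.154]
ee_rot: [0.295, 3.124, 0.005]
force: [0.5, 0.2, -0.3]
width: 0.189
gripper_force: 20.0
```

```bash
python3 - <<'E'
from h import *
o,M=st(.5522,-.0455,79)
P={n:arm.get_image(n) for n in('scene','top')}
q={}
for l in('nut_grip','cover_pivot','cover_knob','collet_seat','stand'):
    q={n:arm.place_of(l,P[n]) for n in P}
    for n in q: print(l,n,[(np.round(np.array(d['centre'])*[640,400],1),round(d['conf'],2)) for d in q[n][:2]])
    if all(q.values()): print('  tri',tri([ray(P[n],q[n][0]['centre']) for n in q]))
# brass ring in both views
for n,p in P.items():
    hsv=cv2.cvtColor(p['frame'],cv2.COLOR_RGB2HSV);m=cv2.inRange(hsv,(12,110,90),(30,255,255))
    c=(395,195) if n=='scene' else (397,192)
    k=np.zeros_like(m);cv2.circle(k,c,24,255,-1);v,u=np.nonzero(m&k)
    print(n,len(u),u.min(),u.max(),v.min(),v.max())
a=cv2.resize(P['scene']['frame'][170:240,350:420],None,fx=5.7,fy=5.7,interpolation=cv2.INTER_CUBIC)
b=cv2.resize(P['top']['frame'][155:225,360:430],None,fx=5.7,fy=5.7,interpolation=cv2.INTER_CUBIC)
cv2.imwrite('pics/c3.png',np.hstack([a,b])[:,:,::-1])
c=P['scene']['frame'][100:300,180:380];cv2.imwrite('pics/c4.png',cv2.resize(c,None,fx=3,fy=3)[:,:,::-1])
E
```

```text
t 12.05 p [0.5332 0.2828 0.154 ] yaw 79.22 zax [ 0.0039  0.0027 -1.    ] F [ 0.4511  0.2009 -0.3215] w 1.7318746772562388 gf 19.999805241823196 q [-0.8428  0.479   0.383   1.7438 -0.2132  0.9549  1.0068]
shift cm [ -8.0012 -31.8923  -0.0815]
turn 0.003900668610059833
nut_grip scene [(array([394.1, 196.5]), 0.62)]
nut_grip top [(array([394.3, 204.5]), 0.65), (array([400.5, 196.3]), 0.45)]
  tri (array([ 0.5357, -0.0277,  0.0678]), [0.0014596591031251832, 0.0014596591031251851])
cover_pivot scene [(array([376.4, 174.2]), 0.59)]
cover_pivot top [(array([396.8, 169.3]), 0.85)]
  tri (array([ 0.6094, -0.0322,  0.0795]), [0.00031189599280318024, 0.0003118959928033139])
cover_knob scene [(array([339.4, 175. ]), 0.56)]
cover_knob top [(array([359.8, 157.5]), 0.56)]
  tri (array([0.6354, 0.0473, 0.0886]), [0.002693215296904682, 0.002693215296904794])
collet_seat scene [(array([394.3, 209.2]), 0.93)]
collet_seat top [(array([399.9, 199.8]), 0.82)]
  tri (array([ 0.5526, -0.0492,  0.0106]), [0.00035467089931944386, 0.0003546708993193935])
stand scene [(array([391.3, 210.6]), 0.64)]
stand top [(array([394.1, 198.7]), 0.66)]
  tri (array([ 0.554 , -0.0386,  0.0098]), [0.002227168736633001, 0.002227168736632885])
scene 218 386 403 188 204
top 203 391 410 188 206
```

View pics/c3.png

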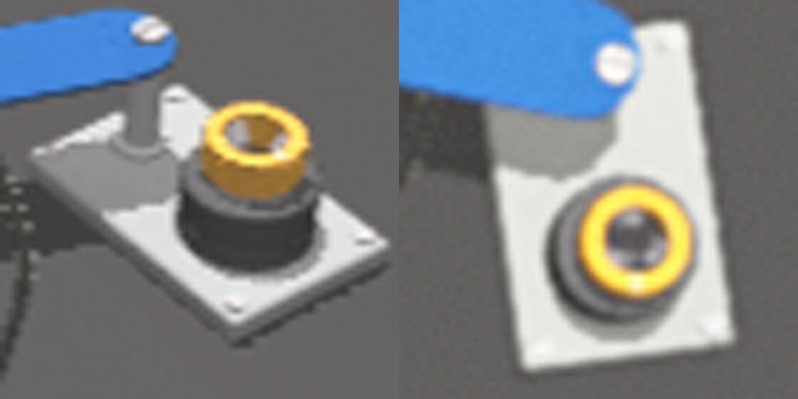

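View pics/c4.png

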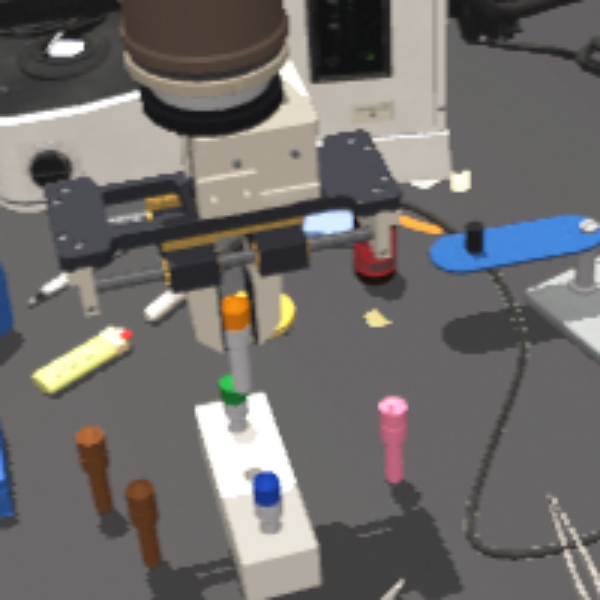

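Amber is held upright at (238,340) in the crop, the other two are still in the block, and the cover is aside. The nut's top ring is at scene ≈(394.7,193.3) and top ≈(401.6,196.9).

```bash
python3 - <<'E'
from h import *
P={n:arm.get_image(n) for n in('scene','top')}
S=lambda u,v,n:ray(P[n],((u+.5)/640,(v+.5)/400))
k=tri([S(394.7,193.3,'scene'),S(401.6,196.9,'top')]);print(k,atz(S(401.6,196.9,'top'),.06),atz(S(394.7,193.3,'scene'),.06))
# top-view brass blob ellipse
p=P['top'];m=cv2.inRange(cv2.cvtColor(p['frame'],cv2.COLOR_RGB2HSV),(12,110,90),(30,255,255));kk=np.zeros_like(m);cv2.circle(kk,(401,197),14,255,-1)
c=cv2.convexHull(np.argwhere(m&kk)[:,::-1].astype(np.int32));e=cv2.fitEllipse(c);print('ellipse',e,atz(S(*e[0],'top'),.06))
# held specimen amber
p=P['scene'];m=cv2.inRange(cv2.cvtColor(p['frame'],cv2.COLOR_RGB2HSV),(8,150,80),(22,255,255));kk=np.zeros_like(m);cv2.circle(kk,(258,204),9,255,-1)
v,u=np.nonzero(m&kk);r=S(u.mean(),v.mean(),'scene');o,d=r;t=arm.observe()['position']
s=((t-o)@d);print('amber ray near TCP axis at z=.172:',atz(r,.172)-t)
E
```

```text
(array([ 0.5524, -0.0456,  0.057 ]), [5.063909531465255e-05, 5.0639095314724335e-05]) [ 0.5521 -0.045   0.06  ] [ 0.5495 -0.0432  0.06  ]
ellipse ((400.68341064453125, 197.08815002441406), (19.440454483032227, 19.576622009277344), 137.2432098388672) [ 0.5518 -0.043   0.06  ]
amber ray near TCP axis at z=.172: [-0.0052  0.0004  0.0214]
```

Call:
carry_out(claw=[1.2,1.2,1.2,1.2,1.2,1.2,1.2,1.2,1.2,1.2,1.2,1.2,1.2,1.2,1.2,1.2,1.2,1.2], delta_pos=[[-0.5,-2,0],[-0.5,-2,0],[-0.5,-2,0],[-0.5,-2,0],[-0.5,-2,0],[-0.5,-2,0],[-0.5,-2,0],[-0.5,-2,0],[-0.5,-2,0],[-0.5,-2,0],[-0.5,-2,0],[-0.5,-2,0],[-0.5,-2,0],[-0.5,-2,0],[-0.5,-2,0],[-0.5,-1.9,0],[0,0,0],[0,0,0]], angular=[[0,0,0],[0,0,0],[0,0,0],[0,0,0],[0,0,0],[0,0,0],[0,0,0],[0,0,0],[0,0,0],[0,0,0],[0,0,0],[0,0,0],[0,0,0],[0,0,0],[0,0,0],[0,0,0],[0,0,0],[0,0,0]])

```text
clock: 14.55
position: [0.5508, -0.0461, 0.1507]
ee_rot: [-0.296, -3.128, -0.001]
force: [0.9, 0.6, -0.6]
width: 0.191
gripper_force: 20.0
```

```bash
python3 - <<'E'
from h import *
o,M=st(.5523,-.0452,79)
P={n:arm.get_image(n) for n in('scene','top')}
t=o['position'];p=P['scene']
def proj(X):
    T=np.linalg.inv(p['T']);c=T[:3,:3]@X+T[:3,3];q=p['mtx']@(c/c[2]);return q[:2]
print('expected foot px',proj(t+[0,0,-.045]),'head px',proj(t+[0,0,.018]),'nut',proj(np.array([.5523,-.0452,.06])))
f=p['frame'][110:230,330:460];cv2.imwrite('pics/c5.png',cv2.resize(f,None,fx=5,fy=5,interpolation=cv2.INTER_CUBIC)[:,:,::-1])
E
```

```text
t 14.55 p [ 0.5508 -0.0461  0.1507] yaw 79.18 zax [ 0.      0.0004 -1.    ] F [ 0.8846  0.6264 -0.6414] w 1.7574065082631816 gf 19.999939799308777 q [-0.3328  0.4123  0.4343  1.8718 -0.2168  0.9037  1.5864]
shift cm [-0.1274  0.1125  0.    ]
turn 0.0031501116727088623
expected foot px [397.9468 176.422 ] head px [400.9602 151.8988] nut [395.1953 192.832 ]
```

View pics/c5.png

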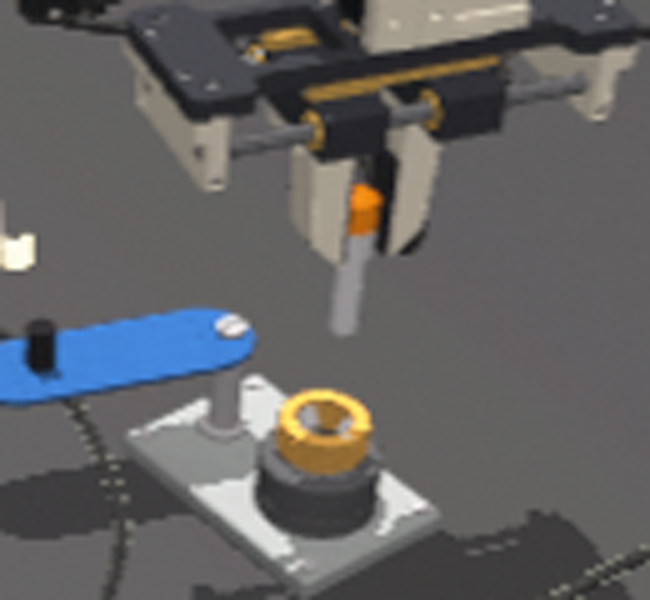

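The specimen hangs nearly upright. Its foot is at scene (398.6,176.6), within 1 px of the prediction, right above the nut.

Call:
carry_out(claw=[1.2,1.2,1.2,1.2,1.2,1.2,1.2], delta_pos=[[-0.13,0.11,1],[0,0,1],[0,0,1],[0,0,1],[0,0,1],[0,0,0.5],[0,0,0]], angular=[[0,0,0],[0,0,0],[0,0,0],[0,0,0],[0,0,0],[0,0,0],[0,0,0]])

```text
clock: 15.35
position: [0.5518, -0.0454, 0.0948]
ee_rot: [-0.295, -3.126, 0.0]
force: [0.5, 0.1, -0.1]
width: 0.189
gripper_force: 20.0
```

Call:
carry_out(claw=[1.2,1.2,1.2,1.2,1.2], delta_pos=[[0,0,0.5],[0,0,0.5],[0,0,0.5],[0,0,0.5],[0,0,0]], angular=[[0,0,0],[0,0,0],[0,0,0],[0,0,0],[0,0,0]])

```text
clock: 15.85
position: [0.5519, -0.0451, 0.075]
ee_rot: [-0.294, -3.127, -0.0]
force: [-0.3, 0.0, -0.1]
width: 0.187
gripper_force: 20.0
```

Entering freely, foot ≈ 30 mm. Next come the last millimetres, in small steps.

Call:
carry_out(claw=[1.2,1.2,1.2,1.2,1.2], delta_pos=[[0,0,0.3],[0,0,0.2],[0,0,0.2],[0,0,0.1],[0,0,0]], angular=[[0,0,0],[0,0,0],[0,0,0],[0,0,0],[0,0,0]])

```text
clock: 16.35
position: [0.5523, -0.0453, 0.0676]
ee_rot: [-0.295, -3.128, -0.0]
force: [0.4, 0.6, -0.3]
width: 0.186
gripper_force: 20.0
```

Call:
carry_out(claw=[1.2,1.2,1.2,1.2], delta_pos=[[0,0,0.1],[0,0,0.1],[0,0,0.1],[0,0,0]], angular=[[0,0,0],[0,0,0],[0,0,0],[0,0,0]])

```text
clock: 16.75
position: [0.5543, -0.0456, 0.0667]
ee_rot: [0.295, 3.124, 0.001]
force: [-2.5, 0.7, 17.9]
width: 0.186
gripper_force: 20.0
```

Call:
carry_out(claw=[2.6,2.6,3.5,5,5,5,5,5], delta_pos=[[0,0,0],[0,0,0],[0,0,0],[0,0,0],[0,0,-0.8],[0,0,-1.5],[0,0,-2.5],[0,0,0]], angular=[[0,0,0],[0,0,0],[0,0,0],[0,0,0],[0,0,0],[0,0,0],[0,0,0],[0,0,0]])

```text
clock: 17.55
position: [0.5542, -0.0457, 0.1158]
ee_rot: [0.295, 3.123, 0.001]
force: [0.9, 0.1, 0.4]
width: 0.541
gripper_force: 0.0
```

Call:
carry_out(claw=[5,5,5,5,5,5,5,5,5,5,5,5,5,5,5,5], delta_pos=[[0,0,0],[0,0,0],[0,0,0],[0,0,0],[0,0,0],[0,0,0],[0,0,0],[0,0,0],[0,0,0],[0,0,0],[0,0,0],[0,0,0],[0,0,0],[0,0,0],[0,0,0],[0,0,0]], angular=[[0,0,0.13],[0,0,0.13],[0,0,0.13],[0,0,0.13],[0,0,0.13],[0,0,0.13],[0,0,0.13],[0,0,0.13],[0,0,0.13],[0,0,0.13],[0,0,0.13],[0,0,0.13],[0,0,0.13],[0,0,0.13],[0,0,0.065],[0,0,0]])

```text
clock: 19.15
position: [0.5522, -0.0451, 0.1125]
ee_rot: [2.704, 1.599, -0.001]
force: [-0.2, 0.3, -0.1]
width: 0.54
gripper_force: 0.0
```

```bash
python3 - <<'E'
from h import *
o,M=st(.5523,-.0452,-29)
p=arm.get_image('scene');T=np.linalg.inv(p['T'])
def proj(X): c=T[:3,:3]@X+T[:3,3];q=p['mtx']@(c/c[2]);return q[:2]
for z in(.06,.064,.078,.092,.096): print(z,(proj(np.array([.5523,-.0452,z]))-[330,110])*5)
f=p['frame'][110:230,330:460];cv2.imwrite('pics/c6.png',cv2.resize(f,None,fx=5,fy=5,interpolation=cv2.INTER_CUBIC)[:,:,::-1])
E
```

```text
t 19.15 p [ 0.5522 -0.0451  0.1125] yaw -28.81 zax [-0.0005 -0.0003 -1.    ] F [-0.2085  0.2523 -0.0516] w 4.958585389105002 gf 0.0 q [-0.6491  0.5988  0.9407  1.9306 -0.6061  0.9255  0.0909]
shift cm [-0.0024  0.0149 -0.    ]
turn 0.0033851892065883244
0.06 [325.9765 414.1598]
0.064 [326.84   407.0616]
0.078 [329.8948 381.9489]
0.092 [333.0015 356.4096]
0.096 [333.8989 349.0329]
```

View pics/c6.png

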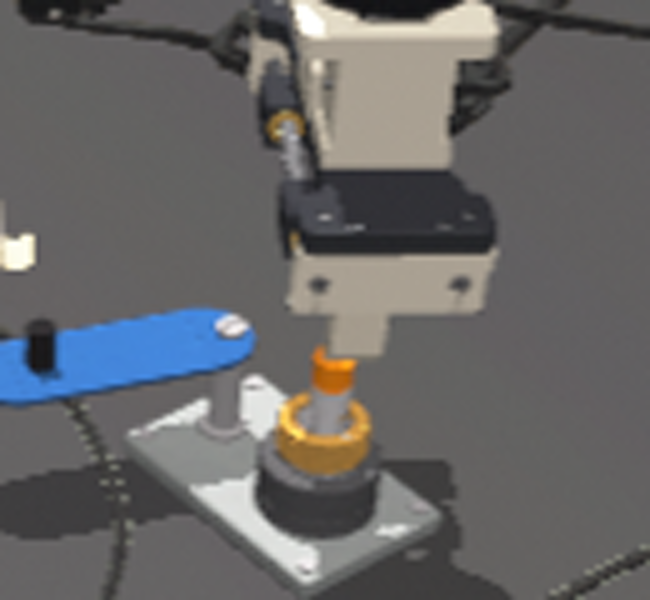

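The specimen sits fully home: head top at about (334,348) against a predicted (334,349). Next I'll grip the nut.

Call:
carry_out(claw=[5.2,5.2,5.2,5.2,5.2,5.2,5.2,3.6,3.6,3.6,3.6], delta_pos=[[0,0,1.5],[0,0,1.5],[0,0,1.5],[0,0,1],[0,0,0.7],[0,0,0.5],[0,0,0],[0,0,0],[0,0,0],[0,0,0],[0,0,0]], angular=[[0,0,0],[0,0,0],[0,0,0],[0,0,0],[0,0,0],[0,0,0],[0,0,0],[0,0,0],[0,0,0],[0,0,0],[0,0,0]], force=55)

```text
clock: 20.3
position: [0.5526, -0.0453, 0.0461]
ee_rot: [2.703, 1.6, 0.001]
force: [0.3, 0.5, 2.6]
width: 0.393
gripper_force: 36.1
```

```bash
python3 -c "
from h import *
o,M=st();print(o['ft_torque'])"
```

```text
t 20.3 p [ 0.5526 -0.0453  0.0461] yaw -28.77 zax [ 0.0008  0.0002 -1.    ] F [0.3448 0.4565 2.6156] w 3.610196562360863 gf 36.05808145366609 q [-0.5793  0.6811  0.8418  1.979  -0.7107  0.8041  0.1723]
[ 0.0109  0.1798 -0.1187]
```

Call:
carry_out(claw=[2,2,2,2,2,2,2,2,2,2,2,2,2,2], delta_pos=[[0,0,0],[0,0,0],[0,0,0],[0,0,0],[0,0,0],[0,0,0],[0,0,0],[0,0,0],[0,0,0],[0,0,0],[0,0,0],[0,0,0],[0,0,0],[0,0,0]], angular=[[0,0,0],[0,0,0],[0,0,0.08],[0,0,0.08],[0,0,0.08],[0,0,0.08],[0,0,0.08],[0,0,0.08],[0,0,0.08],[0,0,0.08],[0,0,0.08],[0,0,0.08],[0,0,0.08],[0,0,0]], force=55)

```text
clock: 21.7
position: [0.5517, -0.0441, 0.046]
ee_rot: [-3.126, -0.293, 0.002]
force: [-4.7, 6.6, 13.5]
width: 0.397
gripper_force: 55.0
```

```bash
python3 -c "
from h import *
o,M=st();print(o['ft_torque'])"
```

```text
t 21.7 p [ 0.5517 -0.0441  0.046 ] yaw -79.3 zax [-0.0013  0.0022 -1.    ] F [-4.6607  6.6164 13.5386] w 3.642888116718261 gf 55.010559875518084 q [-0.6919  0.7962  1.0665  1.9871 -0.8972  0.9315 -0.5298]
[ 1.0193  1.2844 -0.1232]
```

Call:
carry_out(claw=[2,2,2,2,2], delta_pos=[[0,0,0],[0,0,0],[0,0,0],[0,0,0],[0,0,0]], angular=[[0,0,0.07],[0,0,0.07],[0,0,0.07],[0,0,0.07],[0,0,0]])

```text
clock: 22.2
position: [0.5517, -0.0436, 0.046]
ee_rot: [-3.135, 0.145, 0.003]
force: [-5.2, 7.9, 15.3]
width: 0.393
gripper_force: 55.0
```

```bash
python3 -c "
from h import *
o,M=st();print(o['ft_torque'])"
```

```text
t 22.2 p [ 0.5517 -0.0436  0.046 ] yaw -95.28 zax [-0.0016  0.0031 -1.    ] F [-5.1885  7.8645 15.2507] w 3.60530525146574 gf 55.01272218301892 q [-0.7181  0.8377  1.1304  1.9887 -0.9485  0.9785 -0.7605]
[1.3838 1.3939 0.026 ]
```

Call:
carry_out(claw=[2,2,2,2], delta_pos=[[0,0,0],[0,0,0],[0,0,0],[0,0,0]], angular=[[0,0,0.05],[0,0,0.05],[0,0,0.05],[0,0,0]])

```text
clock: 22.6
position: [0.5533, -0.0437, 0.0462]
ee_rot: [-3.117, 0.374, -0.001]
force: [0.2, 5.0, 8.3]
width: 0.396
gripper_force: 55.0
```

```bash
python3 -c "
from h import *
o,M=st();print(o['ft_torque'])"
```

```text
t 22.6 p [ 0.5533 -0.0437  0.0462] yaw -103.69 zax [ 0.0008  0.0018 -1.    ] F [0.1675 5.0407 8.3335] w 3.6387183607789 gf 55.000334875658154 q [-0.7302  0.8607  1.1625  1.9875 -0.9747  1.0022 -0.8845]
[1.1757 0.0669 1.0902]
```

The torque rose to 1.1 N m, so the nut is at its hard stop. Release and lift clear.

Call:
carry_out(claw=[5.2,5.2,5.2,5.2,5.2,5.2,5.2,5.2,5.2,5.2], delta_pos=[[0,0,0],[0,0,0],[0,0,0],[0,0,0],[0,0,-1.5],[0,0,-2.5],[0,0,-3],[0,0,-4],[0,0,-4],[0,0,0]], angular=[[0,0,0],[0,0,0],[0,0,0],[0,0,0],[0,0,0],[0,0,0],[0,0,0],[0,0,0],[0,0,0],[0,0,0]])

```text
clock: 23.6
position: [0.5546, -0.0475, 0.2016]
ee_rot: [-3.118, 0.38, -0.013]
force: [0.4, 0.1, -0.6]
width: 0.565
gripper_force: 0.0
```

```bash
python3 - <<'E'
from h import *
st()
p=arm.get_image('scene')
f=p['frame'][140:260,240:430];cv2.imwrite('pics/c7.png',cv2.resize(f,None,fx=4.2,fy=4.2,interpolation=cv2.INTER_CUBIC)[:,:,::-1])
E
```

```text
t 23.6 p [ 0.5546 -0.0475  0.2016] yaw -103.91 zax [ 0.0082 -0.0006 -1.    ] F [ 0.4142  0.099  -0.5571] w 5.188027031097142 gf 0.0 q [-0.8241  0.6306  1.2905  1.8423 -0.6623  1.1811 -1.1266]
```

View pics/c7.png

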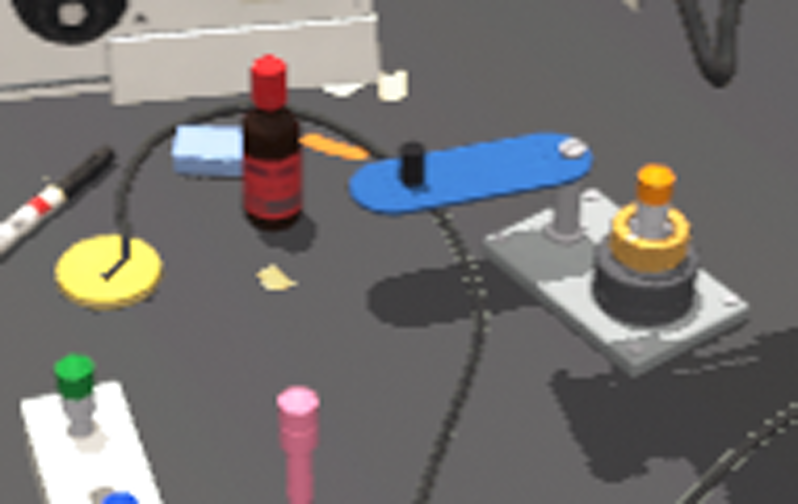

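The specimen stands upright and centred in the nut at (655,215), the cover is aside at (470,170), and the other specimens are in the block. I'm handing the job in.

```bash
python3 -c "
from h import *
print(arm.sign_off())"
```

```text
the job is handed in; nothing more can be done
None
```

The job is handed in at 23.6 s on the robot's clock: the cover is swung to its stop, the amber specimen is fully home in the collet, and the nut is turned clockwise to its hard stop (judged by about 1.1 N m of resistance, not by the white mark).

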